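Refit the cleaned dust filter on its dock and lock it

ROBOT

A 7-joint arm with a two-finger parallel gripper is mounted at the origin on the work surface. World frame = base frame: x ahead of the robot, y to its left, z up, the work surface at z = 0. Lengths are in m, angles in rad, forces in N, time in s.
With the tool pointing down it reaches from about 0.4 to 0.85 m from the base axis. Payload 4.5 kg.
Tool frame: the origin (TCP) lies between the finger pads, 19 mm behind the fingertips; this is the grasp point; z points along the fingers, y is the line along which they close (so a half turn about z gives the same grasp; the last joint's range is limited). The gripper opens to 88 mm and grips with 3 to 60 N. Pads are 18 mm wide; open, the fingers measure 123 mm over their backs; the gripper's body (75 mm by 187 mm) begins 45 mm behind the grasp point.
Start: joints at [1.329, 0.689, -0.195, 1.565, 0.157, 0.902, -0.215], TCP at [0.17, -0.601, 0.257] pointing down, gripper open.
Joint ranges: [-3.01, 3.01], [-0.46, 2.08], [-1.47, 1.51], [0.13, 2.56], [-1, 4.14], [0.04, 2.09], [-2.66, 2.66]. Speed limits (rad/s): [2.57, 2.57, 3.14, 3.14, 3.14, 3.14, 3.14].

INTERFACE

Orientations are given as a unit quaternion [x, y, z, w].
In Python, from plant import r gives the robot as it stands. The module is installed in compiled form; this text tells all that it offers.
- The arm moves only by the tool step_arm, never from a script. Its argument "series" is a list of rows, each a list of 7 numbers: the shift along the world's x, y, z in mm, then the turn, a rotation vector about the world's x, y, z in rad, then the closure, from 0 (fully open) to 1 (shut). A call has 1 to 20 rows; each row shifts and turns the commanded pose from where the row before left it; what a row does not reach is not made up. A row lasts 1/10 s, in which the tool goes at most 50 mm and 8.59 degrees, less where a joint would pass 70% of its speed; a pose out of reach is approached as far as the arm can. A call is refused whole if a number of a shift passes 50 or a number of a turn 0.15, either way. A call with a gripper value outside its range is refused whole. The fingers move at their own pace and stop on an object; "force" is the grip in N (left out, the last holds). Time passes only in rows, so rows that do not move let the fingers close. It gives the time, the measured TCP pose, the force, the opening and the grip force at its end, in the units of the state.
- r.get_state(): the state, without advancing time (a new reading comes with each control period).
- r.snapshot(name): name is "side" or "top" or "wrist"; returns (picture, depth): 384x512x3 uint8, blue, green, red; 384x512 float32, m along the optical axis (not along the pixel's ray), 0 where there is no reading.
- r.get_calibration(name): a dict with "intrinsics" (3x3 intrinsics, pixels), "pose" (4x4, takes a point from camera to world coordinates). Camera axes: x right, y up, looking along -z (the intrinsics and any distortion apply to the point x, -y, -z); pixel columns grow to the right and rows downward; lengths in m; the calibration is good to about 2 mm. A picture is of the moment at which its call begins: read the wrist's pose just before it. get_calibration takes no time and is no camera call; for the wrist camera it gives the pose at the moment of the call.
- r.finish_job(): hands the job in; it is judged then, once.
The state is a dict: "clock": time; "q": joint angles; "qd": joint speeds; "joint_torque": joint torques, N m; "tool_pos": TCP position; "eef_rot": TCP orientation; "contact_force": force on the tool from outside, world axes, zero at the start; "moment": the same for the moment, N m; "opening": opening from 0.0 (shut) to 1.0 (fully open); "finger_force": force on a finger pad.
Only numpy, scipy, OpenCV 4.12 (cv2) and the standard library are available. Lean on these libraries where they do the work, as an engineer would, in place of code of your own. Each camera call takes 0.05 s, during which the arm holds its last target. There are 200 camera calls.

TASK

The cleaned dust filter is draining on its sloping rack. Swing the dock's keeper arm open, well clear of the seat; then lift the filter off the rack, turn it upright and set it fully home on the dock's two pegs without dropping it, lying flat on the dock; and then swing the keeper arm shut over the filter's plate until it rests in its catch. Let go of everything and leave the abrasive roll, the tin and the sanding block where they are.

Things in the scene. Friction and masses are not known exactly. Their poses are not given: they have to be found in the camera images.
- filter: Loose filter, 0.3-0.65 kg. Origin: centre of flat underside, z out of its top. Grey plate 120 (x) x 180 (y) x 10 mm, two 16 mm through holes at x 0, y +-62; round pleated paper body 84 mm wide to z 50; cap 88 mm wide to z 56; black grip rib 16 (x) x 70 (y) mm, z 56 to 92. Same turned half round: either way fits. Starts on the rack's slope, z leaning 30 deg to the rack's -x.
- grip (a point): Point on the filter inside the grip rib, at x = y = 0, z = 78 mm in the filter's frame: a good TCP position, closing along the filter's x on the 16 mm thickness with the tool along the filter's -z.
- rack: Fixed aluminium drain rack, 150 x 220 mm foot, about 105 mm high at the back. Origin: centre of its underside, z up. Its board slopes 30 degrees, rising towards its +x; a lip 12 mm high at the low (-x) edge holds the filter, so lift the filter off along the filter's own z.
- dock: Fixed grey suction box 210 x 210 x 60 mm high. Origin: centre of underside, z up. On its flat top two steel pegs, 12 mm diameter, 24 tall (top 8 mm tapers to 4 mm), at x 0, y +-62. Keeper arm along y = +80: hinge post at x -85, dark C-shaped catch (top 90 mm above table, open to +y) at x +88. Seated, the filter's underside lies on the box top, its x along the dock's x (either way round).
- seat (a point): Centre of the dock's top face, 60 mm above its underside, midway between the pegs: where the filter's origin belongs. Axes as the dock's.
- keeper (a joint): Angle of the level steel keeper arm, rad: 0 = shut, along dock +x, tip in the catch (stop there); grows as it swings outwards to dock +y (anticlockwise from above), to 1.75. Stays where left; about 1 N at the knob moves it. Arm 12 mm wide, 178 long from hinge, underside 74 mm above table (4 above a seated filter's plate). Under 0.6 it bars the seat; starts at 0 to 0.5.
- hinge (a point): The keeper arm's hinge axis, at x = -85, y = 80, z = 78 mm in the dock's frame.
- knob (a point): On the keeper arm's upright round knob (14 mm diameter, black, 150 mm from the hinge axis; it stands from 82 to 122 mm above the table): point on its axis 112 mm above the table, a good TCP position for pinching it from above.
- roll: Bystander: loose roll of abrasive, upright tube 90 mm across, 70 mm high. Origin: centre of its underside.
- tin: Bystander: loose tin 80 mm across, 85 mm high. Origin: centre of its underside.
- block: Bystander: loose cork sanding block 65 x 110 x 38 mm. Origin: centre of its underside.
Mind the look-alikes: they are no part of the job. Leave any green or red look-alike of the filter alone.

How it is judged:
By the outcome, as a careful person would: the job done as asked, in the order asked, and still so for the second after the job is handed in, with the robot touching nothing.
It also fails if it takes over 72 s, if anything falls off the work surface, if the arm or the gripper's body presses on something with over 40 N, if the wrist force passes 120 N, or if a joint passes its speed limit or range.

## Working session

There is one attempt and no reset: what is moved stays moved. The work goes in short steps, Python scripts to look and compute and a tool call to move; the robot and the scene stay as the last step left them, time stands still between calls to the robot, and variables do not carry over. Pictures are saved under pics/ and viewed, at most 10 in all, crops included, and the job is handed in when it is done.

Besides the shell and the picture viewer there is one more tool, called after "Request:" as name([rows], argument=value, ...), one row to a line, values as JSON. step_arm: Moves the arm, as the interface text tells. Its arguments: {"type":"object","properties":{"series":{"type":"array"},"force":{"type":"number"}},"required":["series"]}

```bash
mkdir -p pics; cat > h.py <<'E'
import numpy as np,cv2
from plant import r
def snap(n):
    c=r.get_calibration(n); im,d=r.snapshot(n); return im,d,np.array(c["intrinsics"]),np.array(c["pose"])
def cloud(d,K,T):
    v,u=np.mgrid[:384,:512]; x=(u-K[0,2])/K[0,0]*d; y=(v-K[1,2])/K[1,1]*d
    P=np.stack([x,-y,-d],-1); return P@T[:3,:3].T+T[:3,3]
E
python3 - <<'E'
from h import *
ims=[]
for n in("side","top"):
    im,d,K,T=snap(n); np.savez(n,im=im,d=d,K=K,T=T,P=cloud(d,K,T)); cv2.imwrite(f"pics/{n}0.png",im)
    print(n,T.round(3).tolist(),K.round(1).tolist(),list(r.get_calibration(n).keys()))
print(r.get_state())
E
```

```text
side [[-0.96, 0.188, -0.207, 0.317], [-0.28, -0.652, 0.705, 0.851], [-0.002, 0.734, 0.679, 0.879], [0.0, 0.0, 0.0, 1.0]] [[361.2, 0.0, 254.7], [0.0, 361.2, 196.6], [0.0, 0.0, 1.0]] ['intrinsics', 'pose']
top [[0.009, 0.993, -0.119, 0.448], [-1.0, 0.012, 0.028, 0.073], [0.03, 0.119, 0.992, 1.109], [0.0, 0.0, 0.0, 1.0]] [[348.8, 0.0, 259.2], [0.0, 348.8, 186.5], [0.0, 0.0, 1.0]] ['intrinsics', 'pose']
{'clock': 0.1, 'q': array([ 1.32878909,  0.68991873, -0.19450183,  1.5662211 ,  0.15735296,
        0.90251786, -0.21508534]), 'qd': array([ 8.31247997e-04, -2.53509013e-03, -5.10161172e-04, -5.78334000e-03,
       -1.16537377e-03,  1.64540823e-05, -7.69018366e-04]), 'joint_torque': array([-1.70139047e-03, -5.28503215e+01, -1.27101704e+00, -1.53839225e+01,
       -5.25508903e-02,  1.96075678e-03,  5.07131608e-05]), 'tool_pos': array([ 0.16999502, -0.60088306,  0.25668319]), 'eef_rot': array([ 9.90498626e-01,  1.37520087e-01, -2.00492355e-04, -8.10714103e-04]), 'contact_force': array([-0.03020339, -1.04607807, -0.52363317]), 'moment': array([-0.01561997,  0.01782793, -0.00593573]), 'finger_force': 0.0, 'opening': 1.0023776584847073}
```

View pics/top0.png

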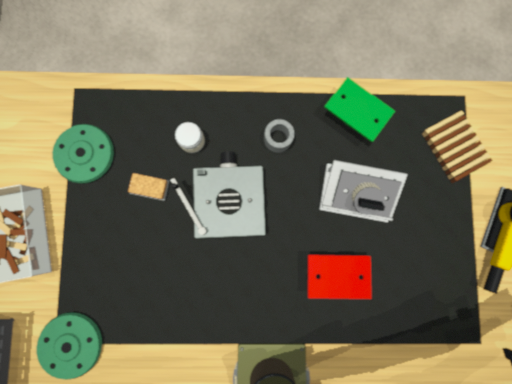

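View pics/side0.png

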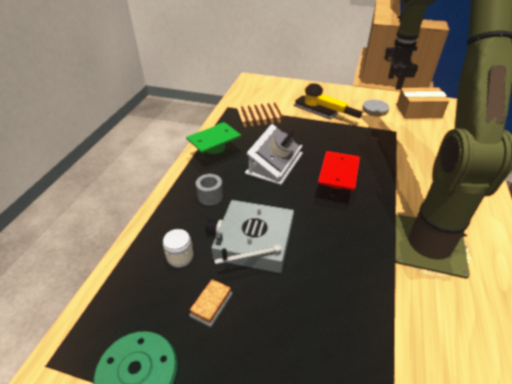

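Top view: the dock is at (229,201), with the keeper from its hinge (203,231) to its knob (174,181), so about 0.5 rad open. Candidates for the filter are the grey one on the rack (363,190), the green look-alike (360,110) and the red one (340,276). By the description it is the grey one, and I'll check it in a close crop.

```bash
python3 - <<'E'
from h import *
z=np.load("top.npz"); im=z["im"];P=z["P"]
c=np.hstack([cv2.resize(im[140:250,310:420],None,fx=3.6,fy=3.6,interpolation=2),cv2.resize(im[145:255,165:275],None,fx=3.6,fy=3.6,interpolation=2)])
cv2.imwrite("pics/crop.png",c)
# dock top
m=np.zeros((384,512),bool); m[150:250,185:275]=1
t=m&(abs(P[...,2]-.06)<.008); pts=P[t][:,:2].astype(np.float32)
print("dock z",np.median(P[t][:,2]),cv2.minAreaRect(pts*1000))
for k in("keeper",):
    m=np.zeros((384,512),bool); m[150:250,155:215]=1
    t=m&(P[...,2]>.07)&(P[...,2]<.14); q=P[t]; 
    print("keep",len(q)); print(np.c_[np.argwhere(t),(q*1000).round()][::6].astype(int).tolist())
# rack/filter
m=np.zeros((384,512),bool); m[145:235,310:415]=1
q=P[m&(P[...,2]>.02)]; 
# RANSAC plane
rng=np.random.default_rng(0);best=0
for i in range(800):
    a,b,c=q[rng.choice(len(q),3,0)]; n=np.cross(b-a,c-a); l=np.linalg.norm(n)
    if l<1e-4: continue
    n/=l; n*=np.sign(n[2]); s=abs((q-a)@n)<.003
    if s.sum()>best: best=s.sum();B=s
c=q[B].mean(0);n=np.linalg.svd(q[B]-c)[2][2];n*=np.sign(n[2])
h=(q-c)@n
print("plane",best,len(q),c,n,np.degrees(np.arccos(n[2])),np.degrees(np.arctan2(-n[1],-n[0])))
print(np.histogram(h*1000,bins=range(-60,100,5)))
np.savez("f.npz",q=q,c=c,n=n,h=h)
E
```

```text
dock z 0.05947923868086713 ((553.0634765625, 135.19349670410156), (256.7691955566406, 209.9840087890625), 2.90392804145813)
keep 354
[[169, 201, 621, 216, 89], [170, 200, 618, 219, 89], [171, 197, 617, 230, 74], [171, 203, 615, 210, 90], [172, 200, 611, 218, 92], [173, 197, 611, 230, 74], [173, 203, 609, 210, 89], [174, 200, 609, 221, 71], [178, 173, 594, 299, 82], [180, 171, 588, 305, 80], [181, 173, 585, 299, 80], [182, 174, 582, 295, 82], [183, 177, 579, 287, 81], [184, 177, 574, 282, 100], [185, 177, 570, 281, 109], [186, 176, 566, 281, 119], [187, 176, 564, 283, 111], [188, 177, 563, 283, 95], [189, 178, 561, 283, 81], [190, 180, 558, 277, 82], [191, 181, 556, 275, 77], [193, 179, 550, 280, 81], [194, 183, 547, 268, 82], [196, 180, 541, 276, 81], [197, 182, 538, 271, 80], [198, 183, 535, 267, 82], [199, 185, 532, 261, 81], [200, 208, 530, 194, 80], [201, 187, 526, 256, 80], [202, 185, 523, 261, 84], [202, 208, 524, 194, 82], [203, 188, 521, 252, 80], [204, 187, 518, 255, 80], [205, 188, 514, 252, 84], [206, 190, 512, 247, 79], [208, 188, 506, 252, 81], [209, 190, 503, 246, 83], 
[... 363 characters left out ...]
 [227, 202, 451, 209, 82], [228, 203, 448, 206, 83], [229, 202, 445, 208, 87], [230, 200, 442, 214, 84], [231, 198, 439, 220, 86], [231, 204, 439, 203, 84], [232, 203, 436, 206, 85], [233, 202, 434, 209, 83]]
plane 1351 3578 [ 0.55621865 -0.2712546   0.07015701] [-0.4818792   0.08454261  0.87214963] 29.290590130809868 -9.950903839786402
(array([  2,   2,   1,   1,   2,   0,   0,   0,  25, 452, 670, 725, 829,
        23,  22,  29,  19,  13,  14,   8, 135, 321,  21,  22,  14,  19,
        20,  39, 103,   1,   0]), array([-60, -55, -50, -45, -40, -35, -30, -25, -20, -15, -10,  -5,   0,
         5,  10,  15,  20,  25,  30,  35,  40,  45,  50,  55,  60,  65,
        70,  75,  80,  85,  90,  95]))
```

View pics/crop.png

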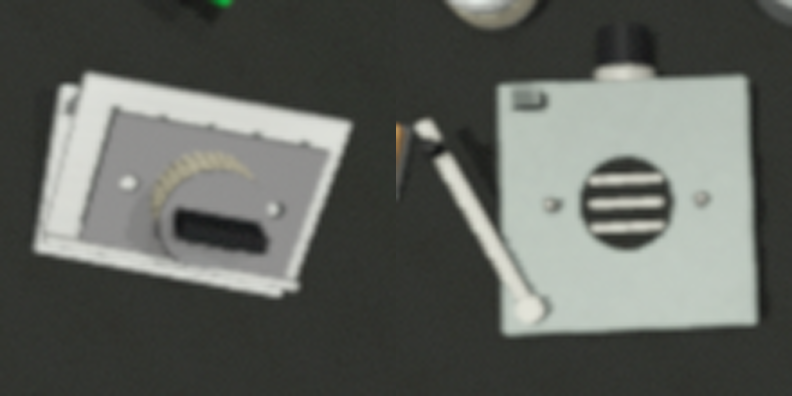

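The crop confirms the grey plate with paper body, cap and black rib (rib at about (372,204) full frame). The pegs are at about (208.6,201.7) and (249.7,200.3) full frame.

```bash
python3 - <<'E'
from h import *
z=np.load("top.npz"); im=z["im"].astype(int);P=z["P"];K=z["K"];T=z["T"]
def ray(u,v,h):
    d=T[:3,:3]@np.array([(u-K[0,2])/K[0,0],-(v-K[1,2])/K[1,1],-1]); o=T[:3,3]; return o+d*(h-o[2])/d[2]
a,b=ray(208.6,201.7,.083),ray(249.7,200.3,.083); print("pegs",a,b,np.linalg.norm(a-b),(a+b)/2,"yaw",np.degrees(np.arctan2(-(a-b)[0],(a-b)[1])))
m=np.zeros((384,512),bool); m[150:250,185:275]=1
t=m&(abs(P[...,2]-.06)<.006)&(P[...,0]<.645); pts=P[t][:,:2].astype(np.float32)*1000
print(cv2.minAreaRect(pts)); 
t8=cv2.erode(cv2.morphologyEx(t.astype(np.uint8),cv2.MORPH_OPEN,np.ones((5,5))),np.ones((1,1)))
print("open",cv2.minAreaRect((P[t8>0][:,:2]*1000).astype(np.float32)))
# filter
m=np.zeros((384,512),bool); m[145:235,310:415]=1
g=im.mean(2); f=np.load("f.npz"); c,n=f["c"],f["n"]; h=(P-c)@n
print(g[200,330],g[205,372],g[180,345],g[215,345])
pl=m&(abs(h)<.012)&(g<165)&(g>100)&(P[...,2]>.02)
pl=cv2.erode(cv2.morphologyEx(pl.astype(np.uint8),cv2.MORPH_OPEN,np.ones((3,3))),np.ones((3,3)))>0
q=P[pl]; c2=np.median(q,0); 
for _ in range(4):
    k=abs((q-c2)@n)<.004; c2=q[k].mean(0); n=np.linalg.svd(q[k]-c2)[2][2]; n*=np.sign(n[2])
print("plate",k.sum(),c2,n,np.degrees(np.arccos(n[2])),np.degrees(np.arctan2(-n[1],-n[0])))
h=(P-c2)@n
rib=m&(h>.072)&(h<.095)&(g<80); q=P[rib]; print("rib",len(q),np.median(h[rib]))
yaw=np.arctan2(-n[1],-n[0]); ey=np.array([-np.sin(yaw),np.cos(yaw),0]); ex=np.cross(ey,n)
co=np.c_[(q-c2)@ex,(q-c2)@ey].astype(np.float32)*1000; r1=cv2.minAreaRect(co); print("rib rect",r1)
cap=m&(h>.040)&(h<.052); co=np.c_[(P[cap]-c2)@ex,(P[cap]-c2)@ey]*1000; print("cap",np.median(h[cap]),cv2.minEnclosingCircle(co.astype(np.float32)))
pc=m&(abs(h)<.005)&(g<165)&(g>100); co=(np.c_[(P[pc]-c2)@ex,(P[pc]-c2)@ey]*1000).astype(np.float32); print("plate rect",cv2.minAreaRect(co))
# holes
print("axes",ex,ey,n)
u=np.array(r1[0])/1000; org=c2+u[0]*ex+u[1]*ey-.010*n
print("origin(rib)",org,"grip",org+.078*n)
E
```

```text
pegs [0.52479366 0.19193917 0.083     ] [0.53026922 0.07139037 0.083     ] 0.12067308497845287 [0.52753144 0.13166477 0.083     ] yaw 2.6006999607911485
((534.0756225585938, 134.3266143798828), (218.75430297851562, 209.79165649414062), 2.90392804145813)
open ((528.9947509765625, 134.08355712890625), (208.7716064453125, 209.74972534179688), 2.9771780967712402)
210.66666666666666 39.333333333333336 143.66666666666666 79.66666666666667
plate 1033 [ 0.56552849 -0.26463409  0.07482776] [-0.49415384  0.08716033  0.86499425] 30.11795092724238 -10.003112113729777
rib 147 0.08120383869032234
rib rect ((-10.835206031799316, -14.753082275390625), (65.68761444091797, 16.829133987426758), 89.70939636230469)
cap 0.046006951979734215 ((-10.69183349609375, -17.20859146118164), 44.268821716308594)
plate rect ((-12.172954559326172, -21.87352752685547), (125.10089111328125, 190.49969482421875), 0.2531273663043976)
axes [ 0.85184489 -0.15025095  0.50178177] [0.17370167 0.98479832 0.        ] [-0.49415384  0.08716033  0.86499425]
origin(rib) [ 0.55867748 -0.2784065   0.06074091] grip [ 0.52013348 -0.271608    0.12821046]
```

Request:
step_arm([
  [15,20,5,0,0,0.012,0],
  [28,38,5,0,0,0.012,0],
  [28,40,5,0,0,0.012,0],
  [28,40,5,0,0,0.012,0],
  [28,40,0,0,0,0.012,0],
  [28,40,0,0,0,0.012,0],
  [28,40,0,0,0,0.012,0],
  [28,40,0,0,0,0.012,0],
  [25,42,0,0,0,0.012,0],
  [20,45,0,0,0,0.012,0],
  [18,46,0,0,0,0.012,0],
  [16,46,0,0,0,0.012,0],
  [16,46,0,0,0,0.012,0],
  [16,46,0,0,0,0.012,0],
  [16,46,0,0,0,0.012,0],
  [16,46,-5,0,0,0.012,0],
  [16,46,-5,0,0,0.012,0],
  [14,46,-5,0,0,0.012,0],
  [10,46,-5,0,0,0.012,0],
  [5,40,-5,0,0,0.012,0],
])

```text
clock: 2.1
tool_pos: [0.5694, 0.2404, 0.2518]
eef_rot: [0.967, 0.256, -0.0, -0.0]
contact_force: [0.6, -0.1, 0.2]
opening: 0.996
finger_force: 0.0
```

Request:
step_arm([
  [0,25,-10,0,0,0,0],
  [0,19,-20,0,0,0,0],
  [0,0,-10,0,0,0,0],
  [0,0,0,0,0,0,0],
])

```text
clock: 2.5
tool_pos: [0.5681, 0.2801, 0.2105]
eef_rot: [0.967, 0.255, -0.002, 0.001]
contact_force: [-0.4, -2.1, 1.2]
opening: 1.001
finger_force: 0.0
```

```bash
python3 - <<'E'
from h import *
im,d,K,T=snap("wrist"); P=cloud(d,K,T); cv2.imwrite("pics/w1.png",im)
s=r.get_state(); print(s["tool_pos"],s["q"].round(2),T.round(3).tolist())
m=(d>0)&(P[...,2]>.1)&(P[...,2]<.13)&(np.hypot(P[...,0]-.569,P[...,1]-.284)<.04)
print(m.sum()); q=P[m]
if len(q): print(np.median(q,0),q.max(0),q.min(0)); t=q[q[:,2]>.117]; print("top",len(t),t.mean(0),cv2.minEnclosingCircle((t[:,:2]*1000).astype(np.float32)))
E
```

```text
[0.56905835 0.27943107 0.21166737] [-0.43  0.76 -0.18  1.58  0.17  0.82 -1.74] [[0.494, 0.824, 0.28, 0.642], [-0.87, 0.467, 0.159, 0.32], [0.0, -0.322, 0.947, 0.337], [0.0, 0.0, 0.0, 1.0]]
410
[0.57247789 0.28774121 0.12130544] [0.57711045 0.29362886 0.1241001 ] [0.56368901 0.27987421 0.10022146]
top 295 [0.57079761 0.28703427 0.12160492] ((570.1884155273438, 286.7340393066406), 6.896605491638184)
```

View pics/w1.png

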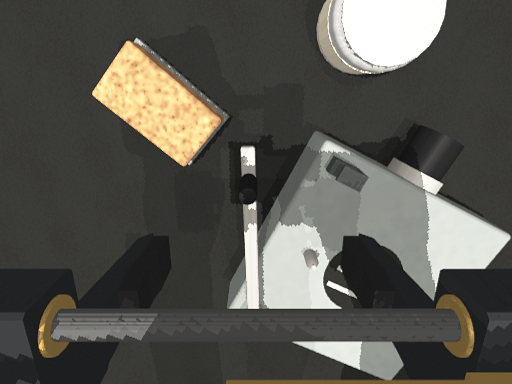

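The knob is at wrist pixel (248,187), between the fingers and at world (570,287). The way down is clear.

Request:
step_arm([
  [1,5,-20,0,0,0,0],
  [0,2,-30,0,0,0,0.3],
  [0,0,-30,0,0,0,0.5],
  [0,0,-17,0,0,0,0.5],
  [0,0,0,0,0,0,0.5],
  [0,0,0,0,0,0,1],
  [0,0,0,0,0,0,1],
  [0,0,0,0,0,0,1],
], force=10)

```text
clock: 3.35
tool_pos: [0.5712, 0.2887, 0.1171]
eef_rot: [0.967, 0.255, 0.001, -0.0]
contact_force: [1.2, -0.3, 0.6]
opening: 0.387
finger_force: 0.0
```

Request:
step_arm([
  [0,0,0,0,0,0,1],
  [0,0,0,0,0,0,1],
  [0,0,0,0,0,0,1],
  [0,0,0,0,0,0,1],
  [-4,5,0,0,0,0.04,1],
  [-3,6,0,0,0,0.047,1],
  [-8,10,0,0,0,0.087,1],
  [-9,9.5,0,0,0,0.087,1],
  [-10,8.5,0,0,0,0.087,1],
  [-10.5,8,0,0,0,0.087,1],
  [-11,7,0,0,0,0.087,1],
  [-12,6,0,0,0,0.087,1],
  [-12,5,0,0,0,0.087,1],
  [-12.5,3.5,0,0,0,0.087,1],
  [-13,2.5,0,0,0,0.087,1],
  [0,0,0,0,0,0,1],
])

```text
clock: 4.95
tool_pos: [0.4626, 0.3601, 0.1157]
eef_rot: [0.767, 0.641, -0.001, -0.0]
contact_force: [-1.1, -2.0, 4.7]
opening: 0.154
finger_force: 10.0
```

Request:
step_arm([
  [0,0,0,0,0,0,0.4],
  [0,0,0,0,0,0,0.4],
  [0,0,20,0,0,0,0.4],
  [0,0,40,0,0,0,0.4],
  [0,-10,45,0,0,0,0.3],
  [3,-30,35,0,0,0,0.3],
  [6,-44,20,0,0,0,0.3],
  [6,-48,0,0,0,0,0.3],
  [6,-48,0,0,0,0,0.3],
  [3,-48,0,0,0,0,0.3],
  [0,-48,0,0,0,0,0.3],
  [0,-48,0,-0.006,-0.034,0,0.3],
  [0,-48,0,-0.01,-0.06,0,0.3],
  [-4,-48,0,-0.01,-0.06,0,0.3],
  [-6,-48,0,-0.01,-0.06,0,0.3],
  [-6,-48,0,-0.015,-0.09,0,0.3],
  [-6,-40,0,-0.015,-0.09,0,0.3],
  [-6,-24,0,-0.015,-0.09,0,0.3],
  [-6,-8,0,-0.01,-0.033,0,0.3],
  [0,0,0,0,0,0,0.3],
])

```text
clock: 6.95
tool_pos: [0.4585, -0.2165, 0.2767]
eef_rot: [0.751, 0.621, 0.139, 0.175]
contact_force: [0.4, 0.7, 0.3]
opening: 0.701
finger_force: 0.0
```

```bash
python3 - <<'E'
from h import *
from scipy.spatial.transform import Rotation as R
im,d,K,T=snap("wrist"); P=cloud(d,K,T); cv2.imwrite("pics/w2.png",im)
s=r.get_state(); Rt=R.from_quat(s["eef_rot"]); print(s["tool_pos"],s["q"].round(2),"tool x,y,z",Rt.as_matrix().T.round(3).tolist())
g=im.astype(int).mean(2)
f=np.load("f.npz"); 
n=np.array([-.494,.0872,.865]);c=np.array([.5655,-.2646,.0748])
m=(d>0)&(abs((P-c)@n)<.008)&(np.linalg.norm(P-[.559,-.278,.07],axis=-1)<.1)&(g<165)&(g>60)
q=P[m];c=np.median(q,0)
for _ in range(4):
    k=abs((q-c)@n)<.003; c=q[k].mean(0); n=np.linalg.svd(q[k]-c,full_matrices=False)[2][2]; n*=np.sign(n[2])
print("plate",k.sum(),n,c)
h=(P-c)@n; ex0=np.array([.985,-.171,0]);ex=ex0-(ex0@n)*n;ex/=np.linalg.norm(ex);ey=np.cross(n,ex)
rib=(d>0)&(h>.078)&(h<.088)&(np.linalg.norm(P-[.559,-.278,.07],axis=-1)<.13)&(np.linalg.norm(P-s["tool_pos"],axis=-1)>.03)
q=P[rib];print(len(q),np.median(h[rib]))
co=(np.c_[(q-c)@ex,(q-c)@ey]*1000).astype(np.float32); rc=cv2.minAreaRect(co); print(rc)
u=np.array(rc[0])/1000; org=c+u[0]*ex+u[1]*ey-.01*n; grip=org+.078*n
D=grip-s["tool_pos"]; print("grip",grip,"delta",D,"along n",D@n,"ex",D@ex,"ey",D@ey,ex,ey)
tgt=R.from_matrix(np.c_[np.cross(ex,-n),ex,-n]); print("rotvec",(tgt*Rt.inv()).as_rotvec())
E
```

```text
[ 0.46051252 -0.21493861  0.27735844] [ 0.59  0.42 -0.27  2.27  1.08  0.04 -0.9 ] tool x,y,z [[0.188, 0.982, -0.006], [0.884, -0.167, 0.438], [0.429, -0.088, -0.899]]
plate 8743 [-0.48998422  0.08730369  0.86734856] [ 0.5577344  -0.25954842  0.06993937]
1118 0.0816642761152804
((-1.291377067565918, -21.29668426513672), (69.62711334228516, 15.80695629119873), 89.55911254882812)
grip [ 0.51966893 -0.27440457  0.12833056] delta [ 0.05915641 -0.05946595 -0.14902787] along n -0.16343641719814436 ex -0.01485634875362207 ey -0.04809172598445378 [ 0.85478596 -0.14710872  0.49769468] [ 0.17104512  0.98525991 -0.00254501]
rotvec [-0.00860287 -0.06751347  0.01802964]
```

View pics/w2.png

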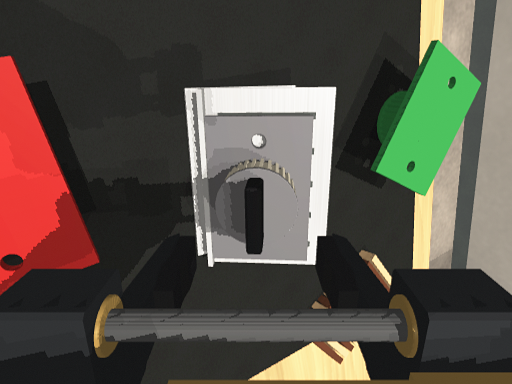

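The wrist view shows the rib at (254,215) between the fingers, lined up with the closing line. q6 sits at its limit, so I'll go closer in small steps and watch the wrist.

Request:
step_arm([
  [3,-10,-10,0,0,0,0.2],
  [4,-10,-12,0,0,0,0.2],
  [4,-10,-15,0,0,0,0.2],
  [4,-8,-15,0,0,0,0.2],
  [4,-8,-15,0,-0.01,0.005,0.2],
  [4,-8,-15,0,-0.02,0.005,0.2],
  [7,0,-15,0,-0.02,0.004,0.2],
  [0,0,0,-0.009,-0.018,0.004,0.2],
  [0,0,0,0,0,0,0.2],
])

```text
clock: 7.9
tool_pos: [0.4859, -0.2576, 0.1901]
eef_rot: [0.74, 0.623, 0.163, 0.195]
contact_force: [-0.9, -0.1, 0.4]
opening: 0.8
finger_force: 0.0
```

```bash
cat > t.py <<'E'
from h import *
from scipy.spatial.transform import Rotation as R
def target(grip,n,ex0):
    n=np.array(n)/np.linalg.norm(n); ex=np.array(ex0,float); ex-=(ex@n)*n; ex/=np.linalg.norm(ex)
    s=r.get_state(); Rt=R.from_quat(s["eef_rot"]); D=np.array(grip)-s["tool_pos"]
    tg=R.from_matrix(np.c_[np.cross(ex,-n),ex,-n])
    print("clock",s["clock"],"q",s["q"].round(2),"pos",s["tool_pos"].round(4),"D mm",(D*1000).round(1),"rot",(tg*Rt.inv()).as_rotvec().round(3),"n/ex",(np.array([D@n,D@ex])*1000).round(1),"F",s["contact_force"].round(1),s["opening"],s["finger_force"])
G=[.5197,-.2744,.1283]; N=[-.491,.0872,.867]; EX=[.985,-.171,0]
E
python3 -c "
from t import *
target(G,N,EX)"
```

```text
clock 7.9 q [ 0.98  0.75 -0.81  2.28  2.15  0.45 -1.79] pos [ 0.4859 -0.2576  0.1901] D mm [ 33.8 -16.8 -61.8] rot [-0.002 -0.008 -0.001] n/ex [-71.6   0.5] F [-0.9 -0.1  0.4] 0.7996571061166151 0.0
```

Request:
step_arm([
  [4,-7,-5,0,-0.004,0,0.2],
  [6,-4,-11,0,-0.004,0,0.2],
  [8,-2,-15,0,0,0,0.2],
  [8,-2,-15,0,0,0,0.2],
  [6,-2,-12,0,0,0,0.2],
  [2,0,-4,0,0,0,0.2],
  [0,0,0,0,0,0,0.2],
])

```text
clock: 8.6
tool_pos: [0.5202, -0.2756, 0.1288]
eef_rot: [0.739, 0.623, 0.165, 0.199]
contact_force: [-0.6, -0.0, 0.0]
opening: 0.797
finger_force: 0.0
```

```bash
python3 -c "
from t import *
target(G,N,EX)"
```

```text
clock 8.6 q [ 0.97  0.92 -0.81  2.21  2.25  0.55 -1.81] pos [ 0.5202 -0.2756  0.1288] D mm [-0.5  1.2 -0.5] rot [ 0.002  0.001 -0.001] n/ex [-0.1 -0.9] F [-0.6 -0.   0. ] 0.7970291271895499 0.0
```

Centred, so I'll grip and then lift along the filter's z.

Request:
step_arm([
  [0,0,0,0,0,0,1],
  [0,0,0,0,0,0,1],
  [0,0,0,0,0,0,1],
  [0,0,0,0,0,0,1],
  [0,0,0,0,0,0,1],
  [0,0,0,0,0,0,1],
  [0,0,0,0,0,0,1],
  [0,0,0,0,0,0,1],
], force=45)

```text
clock: 9.4
tool_pos: [0.5187, -0.2754, 0.1285]
eef_rot: [0.739, 0.623, 0.165, 0.198]
contact_force: [-2.5, 0.5, 0.4]
opening: 0.176
finger_force: 45.0
```

Request:
step_arm([
  [-1,0,2,0,0,0,1],
  [-2.5,0.5,4,0,0,0,1],
  [-5,1,8,0,0,0,1],
  [-5,1,9,0,0,0,1],
  [-5,1,9,0,0,0,1],
  [-5,1,9,0,0,0,1],
  [-5,1,9,0,0,0,1],
  [0,0,0,0,0,0,1],
])

```text
clock: 10.2
tool_pos: [0.4909, -0.2701, 0.1806]
eef_rot: [0.738, 0.623, 0.165, 0.2]
contact_force: [-0.2, -0.6, -3.9]
opening: 0.175
finger_force: 45.0
```

```bash
python3 -c "
from t import *
target(G,N,EX)"
```

```text
clock 10.2 q [ 1.    0.79 -0.81  2.26  2.19  0.46 -1.79] pos [ 0.4909 -0.2701  0.1806] D mm [ 28.8  -4.3 -52.3] rot [ 0.003  0.002 -0.001] n/ex [-59.8  -0.8] F [-0.2 -0.6 -3.9] 0.17537670697047708 45.00012092292309
```

Request:
step_arm([
  [-4,1,12,0,0,0,1],
  [0,0,25,0,0,0,1],
  [4,0,30,0,0,0,1],
  [8,0,30,0,0,0,1],
  [8,8,20,0,0,0,1],
  [8,15,5,0.003,0.015,0,1],
  [8,20,0,0.006,0.034,0.01,1],
  [5,25,0,0.006,0.034,0.01,1],
  [3,28,0,0.006,0.034,0.01,1],
  [0,30,0,0.006,0.034,0.01,1],
  [0,30,0,0.006,0.034,0.01,1],
  [0,30,0,0.006,0.034,0.01,1],
  [0,30,0,0.006,0.034,0.01,1],
  [0,30,0,0.006,0.034,0.01,1],
  [0,30,0,0.006,0.034,0.01,1],
  [0,30,0,0.006,0.034,0.02,1],
  [0,30,0,0.006,0.034,0.02,1],
  [0,25,0,0.006,0.034,0.02,1],
  [0,10,0,0.006,0.034,0.02,1],
  [0,0,0,0.006,0.034,0.02,1],
])

```text
clock: 12.2
tool_pos: [0.5182, 0.0973, 0.2724]
eef_rot: [0.699, 0.715, 0.015, -0.007]
contact_force: [0.1, -0.8, -4.3]
opening: 0.177
finger_force: 45.0
```

```bash
python3 -c "
from t import *
y=np.radians(2.8)
target([.528,.133,.138],[0,0,1],[np.cos(y),np.sin(y),0])"
```

```text
clock 12.2 q [ 0.28  0.67 -0.91  1.84  0.62  0.93 -0.88] pos [0.5182 0.0973 0.2724] D mm [   9.8   35.7 -134.4] rot [-0.032  0.011  0.027] n/ex [-134.4   11.5] F [ 0.1 -0.8 -4.3] 0.17710636589649834 44.99605167657137
```

Request:
step_arm([
  [3,10,0,-0.01,0.004,0.009,1],
  [4,15,-10,-0.01,0.004,0.009,1],
  [3,11,-15,-0.012,0.003,0.009,1],
  [0,0,-15,0,0,0,1],
  [0,0,-10,0,0,0,1],
  [0,0,0,0,0,0,1],
  [0,0,0,0,0,0,1],
])

```text
clock: 12.9
tool_pos: [0.5284, 0.1297, 0.222]
eef_rot: [0.692, 0.722, -0.001, 0.001]
contact_force: [0.2, 0.5, -2.4]
opening: 0.181
finger_force: 45.0
```

```bash
python3 - <<'E'
from t import *
y=np.radians(2.8)
target([.528,.133,.138],[0,0,1],[np.cos(y),np.sin(y),0])
z=np.load("side.npz");P=z["P"];d=z["d"]
t=(d>0)&(abs(P[...,2]-.06)<.006)&(abs(P[...,0]-.53)<.125)&(abs(P[...,1]-.133)<.125)
t8=cv2.morphologyEx(t.astype(np.uint8),cv2.MORPH_OPEN,np.ones((7,7)))
print("dock side",np.median(P[t8>0][:,2]),cv2.minAreaRect((P[t8>0][:,:2]*1000).astype(np.float32)))
out=[]
for n in("side","top"):
    im,d,K,T=snap(n); Pn=cloud(d,K,T); np.savez(n+"2",im=im,d=d,P=Pn,K=K,T=T); s=r.get_state()
    zb=s["tool_pos"][2]-.078+.010
    g=im.astype(int); sat=g.max(2)-g.min(2)
    t=(d>0)&(abs(Pn[...,2]-zb)<.006)&(np.hypot(Pn[...,0]-.528,Pn[...,1]-.133)<.13)&(sat<40)&(g.mean(2)>60)
    print(n,t.sum(),"plate z",zb,np.median(Pn[t][:,2]) if t.any() else 0,cv2.minAreaRect((Pn[t][:,:2]*1000).astype(np.float32)) if t.any() else 0)
    v,u=(201,229) if n=="top" else (235,255)
    out.append(cv2.resize(im[v-75:v+75,u-65:u+65],None,fx=3,fy=3,interpolation=2))
cv2.imwrite("pics/held.png",np.hstack(out))
E
```

```text
clock 12.9 q [ 0.15  0.75 -0.84  1.83  0.71  0.89 -0.98] pos [0.5284 0.1297 0.222 ] D mm [ -0.4   3.3 -84. ] rot [0.003 0.001 0.007] n/ex [-84.   -0.3] F [ 0.2  0.5 -2.4] 0.1806351134529449 44.99566700309515
dock side 0.0600763785429812 ((532.7122192382812, 135.32757568359375), (216.05506896972656, 210.81561279296875), 2.946922779083252)
side 1058 plate z 0.15447111736624247 0.15362073735556214 ((528.9984130859375, 131.20408630371094), (120.72755432128906, 183.1007537841797), 2.1322829723358154)
top 353 plate z 0.15468818405754958 0.1535874721188557 ((476.4305114746094, 183.70101928710938), (110.06513977050781, 48.256717681884766), 61.49838638305664)
```

View pics/held.png

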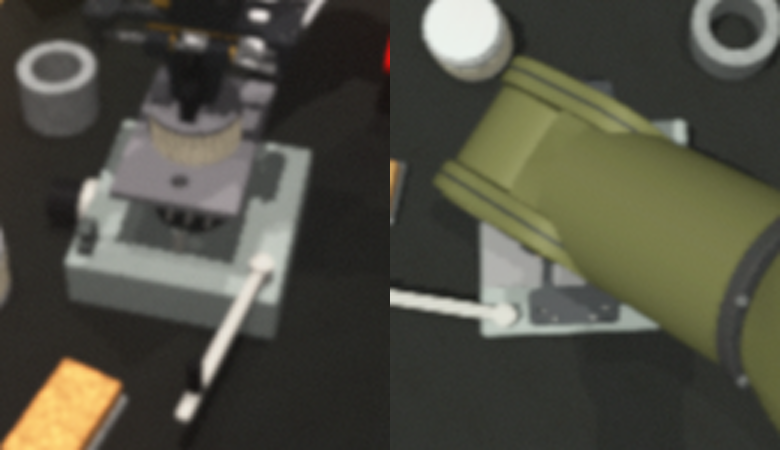

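The keeper stands well open at bearing ~80°. The filter hangs level above the dock, its near hole at crop (180,181) in the left half. Next I'll locate the pegs from the saved side view.

```bash
python3 - <<'E'
from t import *
for n in("side","top"):
    z=np.load(n+".npz");P=z["P"];d=z["d"];K=z["K"];T=z["T"]
    t=(d>0)&(P[...,2]>.066)&(P[...,2]<.092)
    for e,(x,y) in zip("+-",((.525,.195),(.531,.071))):
        k=t&(np.hypot(P[...,0]-x,P[...,1]-y)<.016); q=P[k]*1000
        if k.any(): vu=np.argwhere(k); print(n,e,len(q),"mean",q.mean(0).round(1),"min",q.min(0).round(1),"max",q.max(0).round(1),"px",vu.min(0),vu.max(0), "tip",q[q[:,2]>q[:,2].max()-5].mean(0).round(1))
z=np.load("side.npz");P=z["P"];d=z["d"]
t=(d>0)&(abs(P[...,2]-.06)<.006)&(abs(P[...,0]-.53)<.125)&(abs(P[...,1]-.133)<.125)
p=P[t]*1000
# robust edge estimate in dock frame
y=np.radians(2.85);R2=np.array([[np.cos(y),np.sin(y)],[-np.sin(y),np.cos(y)]])
for n in("side","top"):
    z=np.load(n+".npz");P=z["P"];d=z["d"]
    t=(d>0)&(abs(P[...,2]-.06)<.004); w=(P[t][:,:2]*1000-[529,133])@R2.T
    a=w[(abs(w[:,1])>40)&(abs(w[:,1])<75)&(abs(w[:,0])<125)];b=w[(abs(w[:,0])<75)&(abs(w[:,1])<125)]
    print(n,"x edges",np.percentile(a[:,0],[.3,99.7]),"y",np.percentile(b[:,1],[.3,99.7]))
# hole in the plate, side2
z=np.load("side2.npz");im=z["im"];P=z["P"]
s=r.get_state()["tool_pos"]
k=(np.abs(P[...,0]-.525)<.02)&(np.abs(P[...,1]-.193)<.02)
g=im.mean(2); zz=z["K"];T=z["T"]
vu=np.argwhere((np.abs(P[...,2]-.1545)<.02)&k&(g<70)); 
if len(vu):
    v,u=vu.mean(0); o=T[:3,3]; dd=T[:3,:3]@np.array([(u-zz[0,2])/zz[0,0],-(v-zz[1,2])/zz[1,1],-1]); print("hole",len(vu),(v,u),o+dd*(.1537-o[2])/dd[2])
E
```

```text
side + 18 mean [525.  198.7  76.1] min [521.  193.9  67.4] max [529.5 202.6  86.9] px [237 248] [242 251] tip [526.4 197.9  83.5]
side - 20 mean [532.4  75.2  75.3] min [527.3  70.7  66.5] max [538.5  79.2  84. ] px [208 257] [213 260] tip [532.9  74.1  83. ]
top + 14 mean [525.7 195.1  78.2] min [521.2 191.3  71.6] max [530.6 200.4  84.6] px [200 206] [203 209] tip [526.9 196.1  82. ]
top - 14 mean [532.4  72.   78.1] min [528.6  67.5  72.1] max [537.8  76.5  85.7] px [198 248] [201 251] tip [532.   72.5  84. ]
side x edges [-103.09373521  103.42028123] y [-101.83735401  106.64256685]
top x edges [-103.47410239  103.08986761] y [-102.76983357  104.69744309]
```

Request:
step_arm([
  [0,2,-10,0.002,0,0.005,1],
  [0,1.2,-15,0,0,0.005,1],
  [0,0,-15,0,0,0,1],
  [0,0,-12,0,0,0,1],
  [0,0,-6,0,0,0,1],
  [0,0,0,0,0,0,1],
  [0,0,0,0,0,0,1],
])

```text
clock: 13.7
tool_pos: [0.5286, 0.1341, 0.1642]
eef_rot: [0.688, 0.726, 0.001, 0.0]
contact_force: [0.1, -0.3, -4.0]
opening: 0.179
finger_force: 45.0
```

```bash
python3 -c "
from t import *
y=np.radians(2.8)
for i in range(3): target([.5285,.1329,.138],[0,0,1],[np.cos(y),np.sin(y),0]); d=snap('side')
z=d; cv2.imwrite('pics/pl.png',cv2.resize(z[0][160:290,190:320],None,fx=4.5,fy=4.5,interpolation=2))"
```

```text
clock 13.7 q [ 0.11  0.82 -0.77  1.88  0.81  0.78 -1.06] pos [0.5286 0.1341 0.1642] D mm [ -0.1  -1.2 -26.2] rot [-0.     0.001 -0.004] n/ex [-26.2  -0.2] F [ 0.1 -0.3 -4. ] 0.17884638902173247 44.99572788365185
clock 13.75 q [ 0.11  0.82 -0.77  1.88  0.81  0.78 -1.06] pos [0.5288 0.1341 0.1645] D mm [ -0.3  -1.2 -26.5] rot [-0.001  0.002 -0.004] n/ex [-26.5  -0.4] F [-0.1  0.3 -4.3] 0.17873183046554925 44.99567071907222
clock 13.8 q [ 0.11  0.82 -0.77  1.88  0.81  0.78 -1.06] pos [0.5289 0.1341 0.1646] D mm [ -0.4  -1.2 -26.6] rot [-0.001  0.002 -0.004] n/ex [-26.6  -0.4] F [ 0.   0.9 -3.9] 0.17853507032102692 44.99570173211396
```

View pics/pl.png

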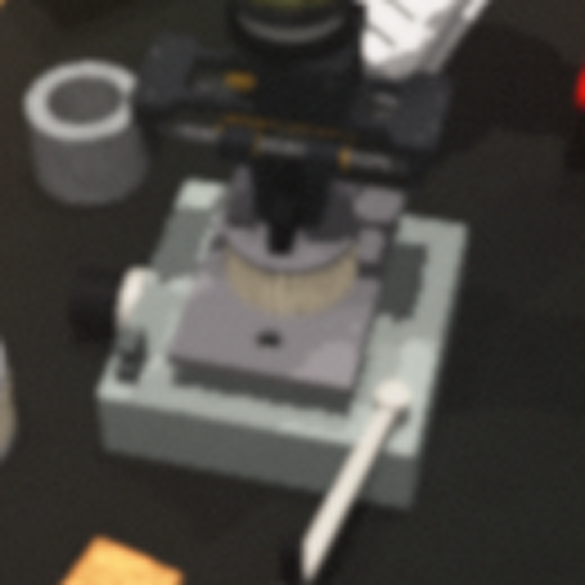

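The plate hangs level just above the pegs, hole at (268,338) of the crop. I'll lower it gently and watch the force.

Request:
step_arm([
  [0,-0.5,-2,0,0,-0.002,1],
  [0,-0.5,-2,0,0,0,1],
  [0,0,-2,0,0,0,1],
  [0,0,-2,0,0,0,1],
  [0,0,-2,0,0,0,1],
])

```text
clock: 14.35
tool_pos: [0.5284, 0.1328, 0.1539]
eef_rot: [0.689, 0.725, 0.0, 0.0]
contact_force: [0.4, -0.7, -3.3]
opening: 0.18
finger_force: 45.0
```

Request:
step_arm([
  [0,0,-2,0,0,0,1],
  [0,0,-2,0,0,0,1],
  [0,0,-1,0,0,0,1],
])

```text
clock: 14.65
tool_pos: [0.5284, 0.1328, 0.1489]
eef_rot: [0.689, 0.725, 0.0, 0.0]
contact_force: [0.0, 0.5, -4.2]
opening: 0.179
finger_force: 45.0
```

Request:
step_arm([
  [0,0,-2,0,0,0,1],
  [0,0,-2,0,0,0,1],
  [0,0,-2,0,0,0,1],
  [0,0,-2,0,0,0,1],
  [0,0,-1,0,0,0,1],
  [0,0,-1,0,0,0,1],
])

```text
clock: 15.25
tool_pos: [0.5285, 0.1328, 0.139]
eef_rot: [0.689, 0.725, 0.0, 0.0]
contact_force: [0.3, -0.3, -4.2]
opening: 0.181
finger_force: 45.0
```

Request:
step_arm([
  [0,0,-1,0,0,0,1],
  [0,0,-0.5,0,0,0,1],
  [0,0,0,0,0,0,1],
])

```text
clock: 15.55
tool_pos: [0.5286, 0.1329, 0.1381]
eef_rot: [0.689, 0.725, 0.0, 0.001]
contact_force: [-0.7, -0.2, 3.1]
opening: 0.176
finger_force: 45.0
```

Firm contact at seat height (z 0.138), so I'll release and go back to the knob.

Request:
step_arm([
  [0,0,0,0,0,0,0.8],
  [0,0,0,0,0,0,0.5],
  [0,0,0,0,0,0,0.5],
  [0,0,10,0,0,0,0.5],
  [0,0,20,0,0,0,0.5],
  [0,0,30,0,0,0,0.4],
  [0,0,30,0,0,-0.03,0.4],
  [-3,15,15,0,0,-0.04,0.4],
  [-10,30,0,0,0,-0.04,0.4],
  [-13,40,0,0,0,-0.04,0.4],
  [-13,40,0,0,0,-0.04,0.4],
  [-13,40,0,0,0,-0.04,0.4],
  [-10,40,0,0,0,0,0.4],
  [-4,22,0,0,0,0,0.4],
  [0,0,0,0,0,0,0.4],
  [0,0,0,0,0,0,0.4],
], force=10)

```text
clock: 17.15
tool_pos: [0.4624, 0.3594, 0.2429]
eef_rot: [0.767, 0.641, 0.0, 0.001]
contact_force: [-0.0, 0.3, 0.3]
opening: 0.603
finger_force: 0.0
```

```bash
python3 - <<'E'
from t import *
y=np.radians(-10)
target([.4626,.3601,.116],[0,0,1],[np.cos(y),np.sin(y),0])
im,d,K,T=snap("wrist"); P=cloud(d,K,T)
m=(d>0)&(P[...,2]>.117)&(P[...,2]<.127)&(np.hypot(P[...,0]-.4626,P[...,1]-.36)<.03)
print("knob",m.sum(),cv2.minEnclosingCircle((P[m][:,:2]*1000).astype(np.float32)) if m.any() else 0)
im,d,K,T=snap("side"); P=cloud(d,K,T)
t=(d>0)&(np.abs(P[...,2]-.07)<.005)&(np.abs(P[...,0]-.529)<.08)&(np.abs(P[...,1]-.133)<.11)&(im.mean(2)>60)
q=P[t];A=np.c_[q[:,:2]-[.529,.133],np.ones(len(q))]; k=np.linalg.lstsq(A,q[:,2],rcond=None)[0]; print("plate tilt,z",k)
cv2.imwrite('pics/seated.png',cv2.resize(im[150:300,180:330],None,fx=4,fy=4,interpolation=2))
E
```

```text
clock 17.15 q [-0.32  0.75 -0.76  1.69  0.61  0.96 -1.49] pos [0.4624 0.3594 0.2429] D mm [   0.2    0.7 -126.9] rot [0.001 0.001 0.004] n/ex [-1.269e+02  1.000e-01] F [-0.   0.3  0.3] 0.602724445609491 0.0
knob 227 ((463.5755615234375, 357.5886535644531), 6.836106300354004)
plate tilt,z [ 0.00239685 -0.00412794  0.07009916]
```

View pics/seated.png

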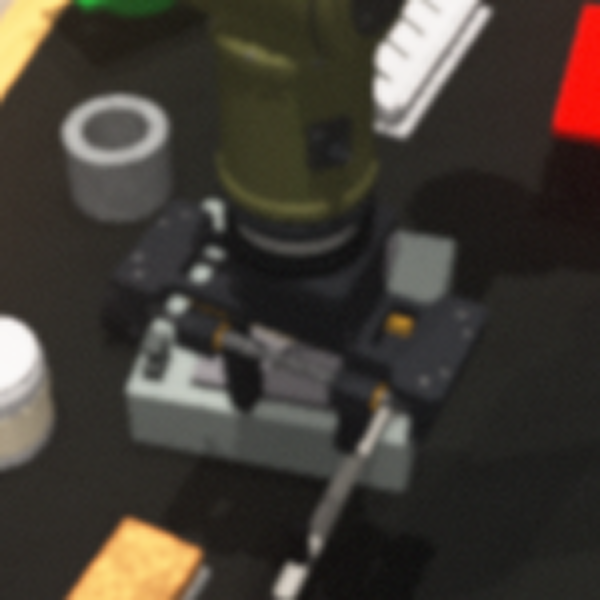

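The plate is flat at z = 0.070, so the filter is fully home. Now I'll pinch the knob.

Request:
step_arm([
  [1,-1,-20,0,0,0,0.4],
  [0,-0.5,-40,0,0,0,0.4],
  [0,0,-40,0,0,0,0.4],
  [0,0,-22,0,0,0,0.4],
  [0,0,-4,0,0,0,0.4],
  [0,0,0,0,0,0,1],
  [0,0,0,0,0,0,1],
  [0,0,0,0,0,0,1],
  [0,0,0,0,0,0,1],
  [0,0,0,0,0,0,1],
  [0,0,0,0,0,0,1],
], force=10)

```text
clock: 18.35
tool_pos: [0.4637, 0.3586, 0.1172]
eef_rot: [0.767, 0.641, 0.001, 0.0]
contact_force: [0.1, -0.8, 3.5]
opening: 0.155
finger_force: 10.0
```

Request:
step_arm([
  [6,-1,0,0,0,-0.04,1],
  [7,-1.5,0,0,0,-0.047,1],
  [12.5,-3.5,0,0,0,-0.087,1],
  [12,-5,0,0,0,-0.087,1],
  [12,-6,0,0,0,-0.087,1],
  [11,-7,0,0,0,-0.087,1],
  [10.5,-8,0,0,0,-0.087,1],
  [10,-8.5,0,0,0,-0.087,1],
  [9,-9.5,0,0,0,-0.087,1],
  [8,-10,0,0,0,-0.087,1],
  [7,-11,0,0,0,-0.087,1],
  [6.2,-11.5,0,0,0,-0.087,1],
  [5.2,-12,0,0,0,-0.087,1],
  [4.2,-12.4,0,0,0,-0.087,1],
  [1.7,-6.3,0,0,0,-0.044,1],
  [0,0,0,0,0,0,1],
])

```text
clock: 19.95
tool_pos: [0.5873, 0.2437, 0.1172]
eef_rot: [0.994, 0.106, 0.001, 0.001]
contact_force: [0.4, -0.6, 4.7]
opening: 0.152
finger_force: 10.0
```

Request:
step_arm([
  [1.6,-8,0,0,0,-0.053,1],
  [1,-8,0,0,0,-0.053,1],
  [0.5,-6,0,0,0,-0.04,1],
  [0.2,-3,0,0,0,-0.02,1],
  [0,-1,0,0,0,0,1],
  [0,0,0,0,0,0,1],
])

```text
clock: 20.55
tool_pos: [0.5908, 0.2193, 0.1172]
eef_rot: [1.0, 0.025, 0.002, 0.0]
contact_force: [5.4, 0.7, 4.9]
opening: 0.151
finger_force: 10.0
```

Request:
step_arm([
  [0,-1,0,0,0,0,1],
  [0,-1,0,0,0,0,1],
  [0,0,0,0,0,0,1],
])

```text
clock: 20.85
tool_pos: [0.5908, 0.2179, 0.1172]
eef_rot: [1.0, 0.026, 0.002, -0.0]
contact_force: [5.7, 1.1, 3.2]
opening: 0.152
finger_force: 10.0
```

Still no stop felt, so I'll push on gently.

Request:
step_arm([
  [-0.5,-1,0,0,0,0,1],
  [0,-1,0,0,0,0,1],
  [0,-0.5,0,0,0,0,1],
  [0,0,0,0,0,0,1],
])

```text
clock: 21.25
tool_pos: [0.5907, 0.2172, 0.1173]
eef_rot: [1.0, 0.026, 0.003, -0.002]
contact_force: [7.1, 3.4, 1.2]
opening: 0.15
finger_force: 10.0
```

Request:
step_arm([
  [-0.5,-1,0,0,0,0,1],
  [0,-1,0,0,0,0,1],
  [0,-1,0,0,0,0,1],
  [0,0,0,0,0,0,1],
])

```text
clock: 21.65
tool_pos: [0.5907, 0.217, 0.1174]
eef_rot: [1.0, 0.027, 0.003, -0.004]
contact_force: [8.0, 7.8, -1.0]
opening: 0.156
finger_force: 10.0
```

The stop is reached (force rising, no more movement). I'll open, rise and check.

Request:
step_arm([
  [0,0,0,0,0,0,0.6],
  [0,0,0,0,0,0,0.6],
  [0,0,0,0,0,0,0.6],
  [0,0,10,0,0,0,0.6],
  [0,0,25,0,0,0,0.6],
  [0,0,40,0,0,0,0.6],
  [-20,0,40,0,0,0,0.6],
  [-45,-20,20,0,0,0,0.6],
  [-45,-20,10,0,0,0,0.6],
  [-45,-20,10,0,0,0,0.6],
  [-20,-45,0,0,0,0,0.6],
  [0,-48,0,0,0,0,0.6],
  [0,-48,0,0,0,0,0.6],
  [0,-48,0,0,0,0,0.6],
  [0,-48,0,0,0,0,0.6],
  [0,-48,0,0,0,0,0.6],
  [0,-48,0,0,0,0,0.6],
  [0,-30,0,0,0,0,0.6],
  [0,0,0,0,0,0,0.6],
])

```text
clock: 23.55
tool_pos: [0.4147, -0.2151, 0.2704]
eef_rot: [1.0, 0.021, -0.001, 0.002]
contact_force: [-0.8, 0.1, -0.6]
opening: 0.401
finger_force: 0.0
```

```bash
python3 - <<'E'
from t import *
print(r.get_state()["contact_force"],r.get_state()["tool_pos"],r.get_state()["clock"])
out=[]
for n in("side","top"):
    im,d,K,T=snap(n); P=cloud(d,K,T)
    if n=="side": out.append(cv2.resize(im[160:290,190:320],None,fx=3,fy=3,interpolation=2))
    else: out.append(cv2.resize(im[140:270,150:280],None,fx=3,fy=3,interpolation=2))
    k=(d>0)&(P[...,2]>.112)&(P[...,2]<.127)&(np.hypot(P[...,0]-.590,P[...,1]-.217)<.03); q=P[k]*1000
    print(n,"knob",len(q),q.mean(0) if len(q) else 0)
    g=im.mean(2); a=(d>0)&(abs(P[...,2]-.082)<.005)&(P[...,0]>.46)&(P[...,0]<.57)&(abs(P[...,1]-.215)<.03)&(g>120); q=P[a]
    if len(q): print("arm deg",np.degrees(np.arctan(np.polyfit(q[:,0],q[:,1],1)[0])),q.mean(0))
    t=(d>0)&(abs(P[...,2]-.07)<.004)&(abs(P[...,0]-.529)<.07)&(abs(P[...,1]-.133)<.1)&(g>60); q=P[t]
    print("plate",np.linalg.lstsq(np.c_[q[:,:2]-[.529,.133],np.ones(len(q))],q[:,2],rcond=None)[0])
cv2.imwrite("pics/fin.png",np.hstack(out))
E
```

```text
[-0.80022411  0.07133841 -0.55791475] [ 0.41469782 -0.21509781  0.27035493] 23.55
side knob 22 [589.83660375 219.67281258 119.88475907]
arm deg 2.27965991810153 [0.51555143 0.2141185  0.08126177]
plate [ 3.73121209e-05 -1.77262982e-03  6.99537442e-02]
top knob 21 [589.35343114 216.62678639 120.27234666]
arm deg 1.9938796268848549 [0.51732183 0.21225846 0.08093355]
plate [-0.00094408 -0.00020606  0.06952886]
```

View pics/fin.png

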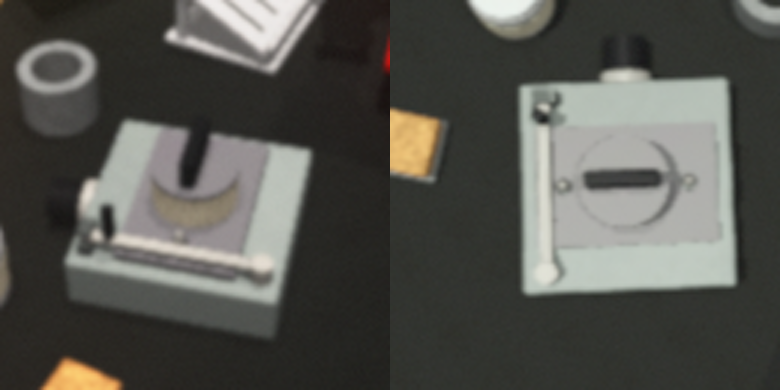

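The arm lies over the plate with its tip in the catch (left half (85,240), right half (545,105)), both pegs come up through the holes, and the plate is flat at z = 0.070. The robot is clear, so I'll hand in.

```bash
python3 -c "
from plant import r
print(r.finish_job())"
```

```text
the job is handed in; nothing more can be done
None
```

The job is handed in at about 24 s: the filter sits flat on both pegs, the keeper arm is shut in its catch, the gripper is open and clear, and I touched neither the bystanders nor the look-alikes.

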